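# Unplug the spent gas filter

### The job

One of the three plug-in gas filters on the bench is used up: the orange one. Press its coupling's spring sleeve fully down so that the filter pops up, let the sleeve spring back up, then lift the filter out and set it down gently in the steel tray. Leave the two blue filters plugged in.

Things in the scene. Friction and masses are not known exactly. Their poses are not given: they have to be found in the camera images.
- spent_filter (a point): Centre of the barrel of the orange (spent) filter, upright, z up. Barrel 30 mm across, 34 mm tall (white foot, orange above); under it a brass neck, then a flat collar 24 mm square whose underside is 35.5 mm below this point. 80 g. Plugged in, this point is 80 mm above the bench; popped up it is at 89 mm and stands loose in its coupling; lift it straight up at least 10 mm to clear.
- spent_station: The orange filter's coupling, fixed to the bench: round foot 96 mm across, brass body. Origin on the bench, on the upright axis shared by filter and sleeve. While the sleeve is up the filter is locked; from about 5 mm of sleeve travel it is free and an ejector lifts it 9 mm within 0.3 s. It stays popped up when the sleeve returns. The blue filters have couplings just like it.
- spent_sleeve (a joint): Downward travel (m) of the orange filter's steel spring sleeve: 0 up, 0.008 fully down. Its flange is a flat ring round the filter, 84 mm outer and 42 mm inner diameter, top face 66 mm above the bench when up. Press straight down on the ring beside the barrel, on one side or both: 5 N starts it, 10 N is fully down. Let go, it springs back up.
- tray: Open steel tray fixed on the bench between the couplings and the robot. Outside 160 mm (its x) by 200 mm (its y), 28 mm tall, walls and floor 4 mm; origin at the centre of its underside.
- fresh_a_filter (a point): Centre of the barrel of a blue (fresh) filter plugged into its own coupling, same form as the orange one; leave it alone.
- fresh_b_filter (a point): Centre of the barrel of the other blue (fresh) filter, in its own coupling; leave it alone.
Mind the look-alikes: they are no part of the job. What is shaped like the spent_station but green is not meant.

How it is judged:
By the outcome, as a careful person would: the job done as asked, in the order asked, and still so for the second after the job is handed in, with the robot touching nothing.
It also fails if it takes over 48 s, if anything falls off the work surface, if the arm or the gripper's body presses on something with over 40 N, if the wrist force passes 120 N, or if a joint passes its speed limit or range.

### The arm

A 6-joint arm with a two-finger parallel gripper is mounted at the origin on the work surface. World frame = base frame: x ahead of the robot, y to its left, z up, the work surface at z = 0. Lengths are in m, angles in rad, forces in N, time in s.
With the tool pointing down it reaches from about 0.35 to 0.85 m from the base axis. Payload 8.1 kg.
Tool frame: the origin (TCP) lies between the finger pads; the fingertips stand 11 mm ahead of it and the grasp point (between the pads) lies 8 mm behind it (tips_ahead is the z of the fingertips in the tool frame, in m); z points along the fingers, y is the line along which they close (so a half turn about z gives the same grasp; the last joint's range is limited). The gripper opens to 93 mm and grips with 3 to 60 N. Pads are 15 mm wide; open, the fingers measure 128 mm over their backs; the gripper's body (75 mm by 188 mm) begins 65 mm behind the grasp point.
Start: joints at [-1.349, 0.13, 1.488, -0, 1.523, -0.085], TCP at [0.181, -0.572, 0.23] pointing down, gripper open.
Joint ranges: [-2.96, 2.96], [-0.89, 2.26], [0.02, 2.5], [-1.34, 4.48], [0, 2.73], [-2.66, 2.66]. Speed limits (rad/s): [2.39, 2.39, 2.79, 3.14, 3.14, 3.14].

### API

Orientations are given as a rotation vector (axis times angle).
In Python, from plant import read_state, read_camera, close_job, tips_ahead gives the robot as it stands. The module is installed in compiled form; this text tells all that it offers.
- The arm moves only by the tool move_arm, never from a script. Its argument "plan" is a list of rows, each a list of 7 numbers: the turn, a rotation vector about the tool's x, y, z in units of 6 degrees (1.0 is 6 degrees), then the shift along the tool's x, y, z in units of 25 mm (1.0 is 25 mm), then the finger opening in mm, from 0 to 93. A call has exactly 10 rows; each row shifts and turns the commanded pose from where the row before left it, along the tool's axes as they then stand; what a row does not reach is not made up. A row lasts 1/10 s, in which the tool goes at most 50 mm and 8.59 degrees, less where a joint would pass 70% of its speed; a pose out of reach is approached as far as the arm can. A call is refused whole if a number of a shift passes 1 or a number of a turn 1, either way. A call with a gripper value outside its range is refused whole. The fingers move at their own pace and stop on an object; "force" is the grip in N (left out, the last holds). Time passes only in rows, so rows that do not move let the fingers close, or fill a call up. It gives the time, the measured TCP pose, the force, the opening and the grip force at its end, in the units of the state.
- read_state(): the state, without advancing time (a new reading comes with each control period).
- read_camera(name): name is "scene" or "top" or "wrist"; returns a dict with "frame" (420x560x3 uint8, red, green, blue), "z_map" (420x560 float32, m along the optical axis (not along the pixel's ray), 0 where there is no reading), "fx", "fy", "cx", "cy" (pixels), "rvec" (rotation vector, rad) and "tvec" (3), from world to camera coordinates, as OpenCV has them. Camera axes: x right, y down, z forward; pixel columns grow to the right and rows downward; lengths in m; the calibration is good to about 2 mm. A picture is of the moment at which its call begins.
- close_job(): hands the job in; it is judged then, once.
The state is a dict: "t": time; "q": joint angles; "dq": joint speeds; "joint_torque": joint torques, N m; "tool_pos": TCP position; "orientation": TCP orientation; "force": force on the tool from outside, world axes, zero at the start; "wrist_torque": the same for the moment, N m; "opening": finger opening in m; "gripper_force": force on a finger pad.
Only numpy, scipy, OpenCV 4.12 (cv2) and the standard library are available. Lean on these libraries where they do the work, as an engineer would, in place of code of your own. Each camera call takes 0.05 s, during which the arm holds its last target. There are 200 camera calls.

## Working session

There is one attempt and no reset: what is moved stays moved. The work goes in short steps, Python scripts to look and compute and a tool call to move; the robot and the scene stay as the last step left them, time stands still between calls to the robot, and variables do not carry over. Pictures are saved under pics/ and viewed, at most 10 in all, crops included, and the job is handed in when it is done.

Besides the shell and the picture viewer there is one more tool, called after ">>>" as name(argument=value, ...) on one line, values as JSON. move_arm: Moves the arm, as the interface text tells. Its arguments: {"type":"object","properties":{"plan":{"type":"array","items":{"type":"array","items":{"type":"number"}}},"force":{"type":"number"}},"required":["plan"]}

```bash
mkdir -p pics; cat > h.py <<'E'
import numpy as np, cv2
from plant import read_state, read_camera, close_job, tips_ahead
def save(n,f): cv2.imwrite(f'pics/{n}.png', cv2.cvtColor(f,cv2.COLOR_RGB2BGR))
def Rt(c): return cv2.Rodrigues(np.array(c['rvec'],float))[0], np.array(c['tvec'],float).ravel()
def pts(c,mask=None):
    R,t=Rt(c); z=c['z_map']; v,u=np.nonzero((z>0) if mask is None else (mask>0)&(z>0)); d=z[v,u]
    P=np.stack([(u-c['cx'])/c['fx']*d,(v-c['cy'])/c['fy']*d,d],1)
    return (P-t)@R
def ray(c,u,v,h):
    R,t=Rt(c); o=-R.T@t; d=R.T@np.array([(u-c['cx'])/c['fx'],(v-c['cy'])/c['fy'],1]); return o+d*(h-o[2])/d[2]
def hsv(c): return cv2.cvtColor(c['frame'],cv2.COLOR_RGB2HSV)
E
python3 - <<'E'
from h import *
a=read_camera('top');b=read_camera('scene')
save('top1',a['frame']);save('sc1',b['frame'])
s=read_state();print(s['t'],s['tool_pos'],s['orientation'],s['opening'],tips_ahead,s['force'])
for n,c in(('top',a),('scene',b)):
    R,t=Rt(c);print(n,-R.T@t,c['fx'],(c['z_map']>0).mean())
    h=hsv(c)
    for col,lo,hi in(('or',(5,150,120),(22,255,255)),('bl',(95,120,80),(130,255,255)),('gr',(40,80,60),(85,255,255))):
        m=cv2.inRange(h,lo,hi);k,l,st,ce=cv2.connectedComponentsWithStats(m)
        for i in range(1,k):
            if st[i,4]>40:
                P=pts(c,l==i);print(col,ce[i].round(1),st[i],np.median(P,0).round(4) if len(P) else 0,np.percentile(P[:,2],[2,98]).round(4) if len(P) else 0)
E
```

```text
0.1 [ 0.18113052 -0.57149821  0.22869243] [-3.10306320e+00 -4.79834522e-01  1.81089489e-04] 0.09306429362449097 0.011 [-0.70208067 -0.74521773  0.45865784]
top [ 0.53995764 -0.01459037  0.93261496] 463.4443333879181 0.9961734693877551
or [293.4 204.7] [285 198  15  15 142] [ 0.6414 -0.0207  0.0982] [0.0952 0.1012]
or [492.8 298.8] [489 290  14  21  50] [ 0.4736 -0.3783  0.0856] [0.0818 0.089 ]
bl [ 15.6 132.2] [   0   97   34   73 2270] [0.8005 0.5426 0.0128] [0.007  0.0166]
bl [192.6 201.3] [186 194  15  15 178] [0.6483 0.1619 0.0986] [0.0951 0.101 ]
bl [370.8 205.8] [363 198  16  16 188] [ 0.6395 -0.161   0.0985] [0.096  0.1011]
gr [363.  128.5] [ 339  103   49   52 1915] [ 0.7952 -0.1561  0.0652] [0.0085 0.0697]
gr [295.5 137.8] [ 273  112   46   52 1825] [ 0.7757 -0.0258  0.0656] [0.0084 0.0699]
gr [232.4 286.5] [ 208  262   50   49 1820] [0.4925 0.0924 0.066 ] [0.009  0.0698]
scene [ 1.20619063 -0.03854575  0.69258017] 482.26366801369875 0.9957993197278912
or [269.2 216.9] [261 211  17  13 170] [ 0.6433 -0.0179  0.0987] [0.0957 0.1013]
bl [375.2 217. ] [367 211  17  13 176] [0.651  0.1628 0.0985] [0.0943 0.1006]
bl [184.5 219. ] [177 212  16  15 191] [ 0.6421 -0.1605  0.0988] [0.0935 0.1012]
gr [326.3 179.6] [ 301  157   45   53 1317] [0.5    0.1029 0.066 ] [0.0074 0.0696]
gr [270.5 307.3] [ 240  275   58   71 2601] [ 0.7935 -0.0205  0.0662] [0.0078 0.0694]
gr [182.6 321.1] [ 151  288   64   73 2869] [ 0.8103 -0.155   0.0661] [0.0075 0.0694]
```

View pics/top1.png

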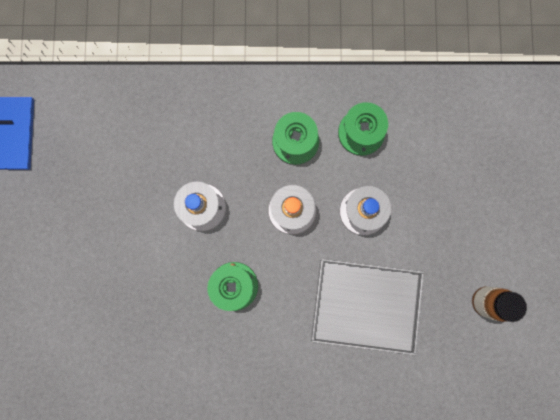

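View pics/sc1.png

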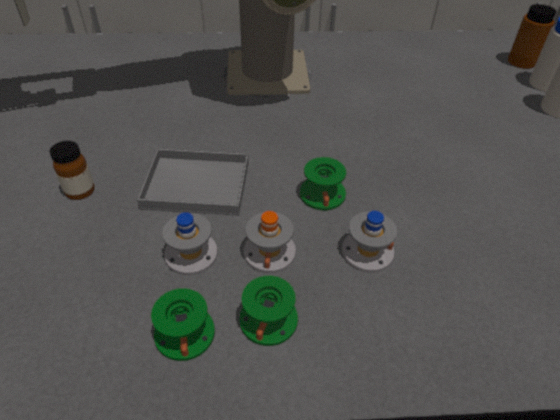

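Both views show the orange filter in the middle coupling, at (293,205) in top and (269,217) in scene. The tray's corners in top are about (322,261), (421,270), (414,352) and (313,341). I'll move above the filter and bring the yaw to 0.

>>> move_arm(plan=[[0,0,0.293,1,-0.88,0,93],[0,0,0.293,1,-0.88,0,93],[0,0,0.293,1,-0.88,0,93],[0,0,0.293,1,-0.88,0,93],[0,0,0.293,1,-0.88,0,93],[0,0,0.293,1,-0.88,0,93],[0,0,0.293,1,-0.88,0,93],[0,0,0.293,1,-0.88,0,93],[0,0,0.293,1,-0.88,0,93],[0,0,0.293,1,-0.88,0,93]])

```text
t: 1.1
tool_pos: [0.3905, -0.3128, 0.2293]
orientation: [-3.141, 0.002, 0.001]
force: [0.1, -1.1, 0.9]
opening: 0.0928
gripper_force: 0.0
```

```bash
python3 - <<'E'
from h import *
s=read_state();print(s['tool_pos'],s['orientation'])
a=read_camera('top')
# tray rim corners: grey darker border -> use depth: points 0.02..0.034 high near tray
P=pts(a);m=(P[:,2]>.022)&(P[:,2]<.033)&(P[:,0]>.3)&(P[:,0]<.6)&(P[:,1]<-.02)&(P[:,1]>-.33)
print(m.sum(),cv2.minAreaRect(P[m][:,:2].astype(np.float32)))
C=np.array([ray(a,*p,.028)[:2] for p in((322,261),(421,270),(414,352),(313,341))]);print(C.round(3),C.mean(0))
E
```

```text
[ 0.39049008 -0.31282217  0.22928759] [-3.14124187e+00  2.10400654e-03  6.39245826e-04]
880 ((0.45358574390411377, -0.1640285849571228), (0.20089009404182434, 0.16012245416641235), 82.89070129394531)
[[ 0.54  -0.077]
 [ 0.523 -0.268]
 [ 0.368 -0.251]
 [ 0.388 -0.058]] [ 0.45477244 -0.16347093]
```

>>> move_arm(plan=[[0,0,0,1,-1,0,93],[0,0,0,1,-1,0,93],[0,0,0,1,-1,0,93],[0,0,0,1,-1,0,93],[0,0,0,1,-1,0,93],[0,0,0,1,-1,0,93],[0,0,0,1,-1,0,93],[0,0,0,1,-1,0,93],[0,0,0,1,-1,0,93],[0,0,0,1,-1,0,93]])

```text
t: 2.15
tool_pos: [0.6405, -0.0631, 0.229]
orientation: [-3.141, -0.0, 0.001]
force: [0.7, -1.0, 0.1]
opening: 0.0933
gripper_force: 0.0
```

```bash
cat >> h.py <<'E'
def flt(c,name=None,zt=.097):
    m=cv2.inRange(hsv(c),(5,150,100),(22,255,255));k,l,st,ce=cv2.connectedComponentsWithStats(m)
    for i in range(1,k):
        if st[i,4]>300:
            P=pts(c,l==i);zm=np.percentile(P[:,2],95);T=P[P[:,2]>zm-.004]
            cc,r=cv2.minEnclosingCircle(T[:,:2].astype(np.float32));print('or',ce[i].round(1),st[i],'top z',zm.round(4),'med',np.median(T,0).round(4),'circ',np.round(cc,4),round(r,4))
E
python3 - <<'E'
from h import *
s=read_state();print(s['t'],s['tool_pos'],s['orientation'])
a=read_camera('wrist');save('w1',a['frame']);R,t=Rt(a);print(-R.T@t,R[2]);flt(a)
P=pts(a);m=(np.hypot(P[:,0]-.642,P[:,1]+.02)<.06)&(abs(P[:,2]-.066)<.003)
print(m.sum(),P[m].mean(0),cv2.minEnclosingCircle(P[m][:,:2].astype(np.float32)))
E
```

```text
2.15 [ 0.64053219 -0.06311996  0.2289885 ] [-3.14148782e+00 -2.43633089e-04  1.47249796e-03]
[ 0.71373688 -0.06337466  0.38372593] [-2.69374016e-01  3.25158036e-04 -9.63035583e-01]
or [223.7 200.9] [208 185  36  33 881] top z 0.0982 med [ 0.6419 -0.0179  0.0971] circ [ 0.6399 -0.0184] 0.0149
or [509.4 343.8] [492 307  29  68 641] top z 0.3234 med [ 0.6666 -0.1106  0.3219] circ [ 0.6668 -0.1105] 0.007
4748 [ 0.6417259  -0.01864705  0.06566796] ((0.6397610306739807, -0.01807117648422718), 0.04221692681312561)
```

View pics/w1.png

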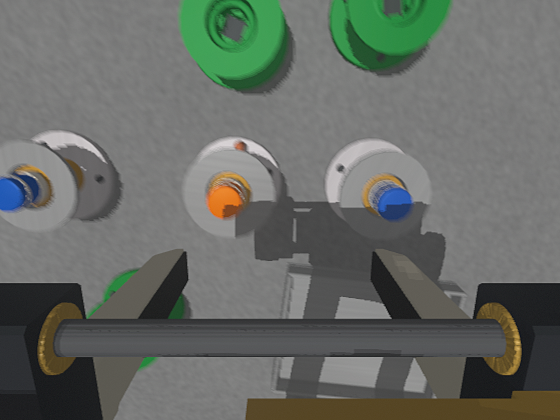

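The orange filter is at pixel (224,201). The flange circle fit gives centre (0.640,-0.018), radius 42.2 mm, top at 65.7 mm. The barrel circle agrees, with radius 14.9 mm and top at about 97.5 mm. I'll descend to just above the ring with the opening at 50 mm.

>>> move_arm(plan=[[0,0,0,0,-0.6,0,50],[0,0,0,0,-0.6,0,50],[0,0,0,0,-0.6,0,50],[0,0,0,0,0,0.8,50],[0,0,0,0,0,1,50],[0,0,0,0,0,1,50],[0,0,0,0,0,1,50],[0,0,0,0,0,1,50],[0,0,0,0,0,0.7,50],[0,0,0,0,0,0,50]])

```text
t: 3.2
tool_pos: [0.6374, -0.0187, 0.089]
orientation: [-3.141, 0.0, 0.008]
force: [-0.5, 0.0, -0.7]
opening: 0.0501
gripper_force: 0.0
```

```bash
python3 - <<'E'
from h import *
s=read_state();print(s['t'],s['tool_pos'],s['opening'],s['force'])
a=read_camera('wrist');save('w2',a['frame']);flt(a)
E
```

```text
3.2 [ 0.63740987 -0.01873248  0.08902009] 0.050084388844420694 [-0.51067439  0.04838382 -0.68019402]
or [287.6 220. ] [260 213  51  22 367] top z 0.0606 med [ 0.6549 -0.0238  0.0595] circ [ 0.6518 -0.0223] 0.0142
or [528.1 243.6] [507 216  53  64 485] top z 0.0605 med [ 0.6453 -0.1555  0.0595] circ [ 0.638  -0.1614] 0.0196
or [278.4 236.4] [251 230  55  21 326] top z 0.0846 med [ 0.6533 -0.0175  0.0824] circ [ 0.6466 -0.0182] 0.0131
or [278.5 271.4] [ 247  240   64   63 3144] top z 0.098 med [ 0.641  -0.0185  0.097 ] circ [ 0.6399 -0.0184] 0.0149
or [521.3 403.2] [ 475  391   85   29 1961] top z 0.1919 med [ 0.6584 -0.0647  0.1898] circ [ 0.6584 -0.0645] 0.0081
```

View pics/w2.png

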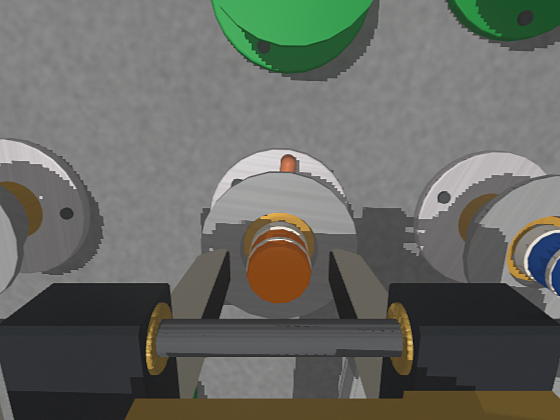

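The filter sits centred between the fingers, with its top at (278,271). I'll nudge x and press down in small steps.

>>> move_arm(plan=[[0,0,0,0.1,0,0,50],[0,0,0,0,0,0.2,50],[0,0,0,0,0,0.2,50],[0,0,0,0,0,0.15,50],[0,0,0,0,0,0.1,50],[0,0,0,0,0,0.1,50],[0,0,0,0,0,0.05,50],[0,0,0,0,0,0,50],[0,0,0,0,0,0,50],[0,0,0,0,0,0,50]])

```text
t: 4.25
tool_pos: [0.6425, -0.0192, 0.073]
orientation: [3.142, -0.0, 0.0]
force: [-3.6, 0.2, 6.8]
opening: 0.05
gripper_force: 3.4
```

```bash
python3 - <<'E'
from h import *
s=read_state();print(s['t'],s['tool_pos'],s['opening'],s['force'])
a=read_camera('wrist');flt(a)
E
```

```text
4.25 [ 0.64250565 -0.01917571  0.07300444] 0.04997107357523474 [-3.57505038  0.24420856  6.75049385]
or [535.4 276.3] [524 239  36  64 330] top z 0.0605 med [ 0.628  -0.1515  0.0595] circ [ 0.6365 -0.1601] 0.0181
or [277.5 267.4] [246 258  65  29 595] top z 0.0934 med [ 0.6529 -0.0181  0.0915] circ [ 0.6462 -0.0185] 0.0133
or [277.4 298.7] [ 241  273   74   46 2759] top z 0.1064 med [ 0.6457 -0.0186  0.1054] circ [ 0.641  -0.0189] 0.0146
or [405.5 336.3] [396 304  17  67 388] top z 0.1675 med [ 0.6698 -0.0452  0.1659] circ [ 0.6702 -0.0456] 0.0057
or [527.1 394.6] [472 391  88  12 501] top z 0.1724 med [ 0.6628 -0.0682  0.1708] circ [ 0.6626 -0.0653] 0.0083
```

The filter has popped up, with its top at 106 mm, but the sleeve is only about half down. I'll press the rest of the way.

>>> move_arm(plan=[[0,0,0,0,0,0.07,50],[0,0,0,0,0,0.07,50],[0,0,0,0,0,0.06,50],[0,0,0,0,0,0.05,50],[0,0,0,0,0,0,50],[0,0,0,0,0,0,50],[0,0,0,0,0,0,50],[0,0,0,0,0,0,50],[0,0,0,0,0,0,50],[0,0,0,0,0,0,50]])

```text
t: 5.3
tool_pos: [0.6427, -0.0192, 0.0692]
orientation: [3.141, 0.0, 0.001]
force: [-13.4, 0.1, 24.1]
opening: 0.05
gripper_force: 11.7
```

The sleeve is fully down: tips at 58.2 mm and 24 N. I'll rise to let it spring back.

>>> move_arm(plan=[[0,0,0,0,0,-0.15,50],[0,0,0,0,0,-0.15,50],[0,0,0,0,0,-0.2,50],[0,0,0,-0.08,0,-0.2,50],[0,0,0,0,0,0,50],[0,0,0,0,0,0,50],[0,0,0,0,0,0,50],[0,0,0,0,0,0,50],[0,0,0,0,0,0,50],[0,0,0,0,0,0,50]])

```text
t: 6.3
tool_pos: [0.6404, -0.0191, 0.0832]
orientation: [-3.142, 0.0, 0.0]
force: [0.2, 0.2, -0.1]
opening: 0.05
gripper_force: 0.0
```

```bash
python3 - <<'E'
from h import *
s=read_state();print(s['t'],s['tool_pos'],s['opening'],s['force'])
a=read_camera('wrist');flt(a)
P=pts(a);m=(np.hypot(P[:,0]-.64,P[:,1]+.018)<.04)&(P[:,2]>.05)&(P[:,2]<.0675)&(P[:,0]>.664);print('sleeve z',np.median(P[m],0))
E
```

```text
6.3 [ 0.64035214 -0.01913878  0.08319242] 0.04998221126465622 [ 0.21440955  0.17198443 -0.14865529]
or [529.8 255.4] [512 225  48  65 429] top z 0.0605 med [ 0.6367 -0.1538  0.0595] circ [ 0.6376 -0.1618] 0.0194
or [277.7 253.4] [248 245  61  25 454] top z 0.0932 med [ 0.6531 -0.0176  0.0914] circ [ 0.6466 -0.0183] 0.0131
or [277.5 290.2] [ 243  258   70   61 3476] top z 0.1065 med [ 0.642  -0.0185  0.1055] circ [ 0.6402 -0.0184] 0.015
or [405.7 337.3] [396 305  17  68 383] top z 0.1778 med [ 0.6676 -0.0452  0.1762] circ [ 0.6677 -0.0454] 0.0057
or [521.2 396.9] [468 391  92  18 992] top z 0.1837 med [ 0.6608 -0.0666  0.1816] circ [ 0.6607 -0.0649] 0.0089
sleeve z [ 0.6702209  -0.0178679   0.06569205]
```

Sleeve back up at 65.7 mm and the filter popped up, so I'll grip.

>>> move_arm(force=15, plan=[[0,0,0,0,-0.02,0,40],[0,0,0,0,0,0,36],[0,0,0,0,0,0,33],[0,0,0,0,0,0,25],[0,0,0,0,0,0,25],[0,0,0,0,0,0,25],[0,0,0,0,0,0,25],[0,0,0,0,0,0,25],[0,0,0,0,0,0,25],[0,0,0,0,0,0,25]])

```text
t: 7.35
tool_pos: [0.6404, -0.0186, 0.0834]
orientation: [-3.142, -0.0, 0.0]
force: [0.5, -0.0, -0.2]
opening: 0.0293
gripper_force: 15.0
```

>>> move_arm(plan=[[0,0,0,0,0,-0.1,25],[0,0,0,0,0,-0.2,25],[0,0,0,0,0,-0.3,25],[0,0,0,0,0,-0.4,25],[0,0,0,0,0,-0.5,25],[0,0,0,0,0,-0.5,25],[0,0,0,0,0,-0.5,25],[0,0,0,0,0,-0.4,25],[0,0,0,0,0,-0.1,25],[0,0,0,0,0,0,25]])

```text
t: 8.35
tool_pos: [0.6408, -0.0187, 0.1591]
orientation: [3.141, -0.0, 0.002]
force: [-0.2, 0.4, -1.7]
opening: 0.0298
gripper_force: 15.0
```

```bash
python3 - <<'E'
from h import *
a=read_camera('scene');save('sc2',a['frame'][100:360,100:450]);flt(a)
a=read_camera('wrist');flt(a)
E
```

```text
or [276.6 200.4] [253 191  52  25 435] top z 0.0607 med [ 0.6523 -0.0159  0.0595] circ [ 0.6427 -0.0185] 0.0192
or [278.6 253.4] [249 245  61  25 450] top z 0.168 med [ 0.653 -0.018  0.166] circ [ 0.6466 -0.0184] 0.0132
or [279.1 290.1] [ 244  258   71   61 3489] top z 0.1813 med [ 0.6419 -0.0188  0.1803] circ [ 0.6401 -0.0188] 0.0148
or [467.9 393.7] [364 391 144  11 377] top z 0.2574 med [ 0.6607 -0.0582  0.2558] circ [ 0.6606 -0.0491] 0.0138
```

View pics/sc2.png

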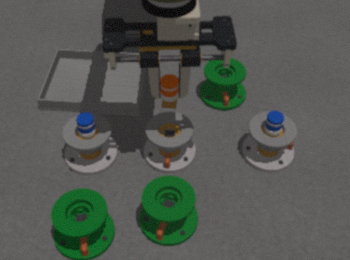

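The filter is up in the fingers at crop pixel (169,85), its coupling is empty, and both blue filters are still in place. I'll carry it to the tray.

>>> move_arm(plan=[[0,0,0,-0.5,0.4,0,25],[0,0,0,-0.9,0.7,0,25],[0,0,0,-0.9,0.7,0,25],[0,0,0,-0.9,0.7,0,25],[0,0,0,-0.9,0.7,0,25],[0,0,0,-0.9,0.7,0,25],[0,0,0,-0.9,0.7,0,25],[0,0,0,-0.9,0.7,0,25],[0,0,0,-0.7,0.5,0,25],[0,0,0,0,0,0,25]])

```text
t: 9.45
tool_pos: [0.4509, -0.1647, 0.1575]
orientation: [-3.141, 0.004, 0.003]
force: [0.1, 0.5, -1.7]
opening: 0.0298
gripper_force: 15.0
```

```bash
python3 - <<'E'
from h import *
a=read_camera('wrist');flt(a)
P=pts(a)
for r in((.0,.01),(.022,.034)):
    m=(P[:,2]>r[0])&(P[:,2]<r[1])&(abs(P[:,0]-.454)<.07)&(abs(P[:,1]+.164)<.09);print(r,m.sum(),np.median(P[m],0))
E
```

```text
or [278.6 253.4] [249 245  61  25 451] top z 0.1675 med [ 0.4634 -0.1638  0.1654] circ [ 0.4567 -0.1644] 0.0132
or [279.1 290.2] [ 245  258   69   61 3483] top z 0.1806 med [ 0.4525 -0.1649  0.1796] circ [ 0.4507 -0.1648] 0.0147
or [ 95.6 408.7] [ 69 399  55  21 767] top z 0.261 med [ 0.4715 -0.1311  0.2592] circ [ 0.4713 -0.1309] 0.0044
(0.0, 0.01) 28127 [ 0.46566181 -0.16301109  0.00367017]
(0.022, 0.034) 531 [ 0.52010759 -0.22222277  0.02714039]
```

>>> move_arm(plan=[[0,0,0,0.08,0,0.4,25],[0,0,0,0,0,0.7,25],[0,0,0,0,0,0.8,25],[0,0,0,0,0,0.8,25],[0,0,0,0,0,0.7,25],[0,0,0,0,0,0.6,25],[0,0,0,0,0,0.4,25],[0,0,0,0,0,0.2,25],[0,0,0,0,0,0,25],[0,0,0,0,0,0,25]])

```text
t: 10.5
tool_pos: [0.4555, -0.1637, 0.0438]
orientation: [3.141, 0.0, 0.001]
force: [0.1, 1.4, -0.5]
opening: 0.0297
gripper_force: 15.0
```

>>> move_arm(plan=[[0,0,0,0,0,0.05,25],[0,0,0,0,0,0.05,25],[0,0,0,0,0,0.05,25],[0,0,0,0,0,0.05,25],[0,0,0,0,0,0.05,25],[0,0,0,0,0,0.04,25],[0,0,0,0,0,0.03,25],[0,0,0,0,0,0,25],[0,0,0,0,0,0,25],[0,0,0,0,0,0,25]])

```text
t: 11.5
tool_pos: [0.455, -0.1636, 0.0354]
orientation: [-3.142, 0.0, -0.0]
force: [-0.4, -0.8, -0.8]
opening: 0.0294
gripper_force: 15.0
```

>>> move_arm(plan=[[0,0,0,0,0,0.02,25],[0,0,0,0,0,0.02,25],[0,0,0,0,0,0.02,25],[0,0,0,0,0,0.02,25],[0,0,0,0,0,0,25],[0,0,0,0,0,0,25],[0,0,0,0,0,0,25],[0,0,0,0,0,0,25],[0,0,0,0,0,0,25],[0,0,0,0,0,0,25]])

```text
t: 12.5
tool_pos: [0.455, -0.1636, 0.0338]
orientation: [3.142, -0.0, 0.0]
force: [-3.1, 0.8, 6.0]
opening: 0.0296
gripper_force: 15.0
```

```bash
python3 - <<'E'
from h import *
s=read_state();print(s['t'],s['tool_pos'],s['force']);a=read_camera('wrist');flt(a)
E
```

```text
12.5 [ 0.45504322 -0.1636497   0.03383918] [-3.05238394  0.77795769  5.97268408]
or [278.6 253.4] [249 245  60  25 447] top z 0.0437 med [ 0.4674 -0.1625  0.0418] circ [ 0.4609 -0.1634] 0.0133
or [279.  290.2] [ 245  258   69   61 3481] top z 0.057 med [ 0.4566 -0.1639  0.056 ] circ [ 0.4553 -0.164 ] 0.015
or [500.2 406. ] [481 391  42  29 647] top z 0.1373 med [ 0.4754 -0.205   0.1356] circ [ 0.4751 -0.2049] 0.0032
or [ 96.9 407. ] [ 73 399  48  20 458] top z 0.1369 med [ 0.4754 -0.1304  0.1348] circ [ 0.4753 -0.1298] 0.0037
```

The filter is seated on the tray floor: 6 N contact, and its top is at the expected 56.5 mm. I'll ease off the load and open slowly.

>>> move_arm(force=5, plan=[[0,0,0,0,0,-0.03,28],[0,0,0,0,0,0,30],[0,0,0,0,0,0,31],[0,0,0,0,0,0,33],[0,0,0,0,0,0,36],[0,0,0,0,0,0,40],[0,0,0,0,0,0,45],[0,0,0,0,0,0,50],[0,0,0,0,0,0,55],[0,0,0,0,0,0,55]])

```text
t: 13.55
tool_pos: [0.455, -0.1636, 0.0342]
orientation: [-3.142, 0.0, -0.0]
force: [0.2, -0.3, -0.5]
opening: 0.0547
gripper_force: 0.0
```

>>> move_arm(plan=[[0,0,0,0,0,-0.2,55],[0,0,0,0,0,-0.4,55],[0,0,0,0,0,-0.8,55],[0,0,0,0,0,-1,55],[0,0,0,0,0,-1,55],[0,0,0,0,0,-1,55],[0,0,0,0,0,-1,55],[0,0,0,0,0,-0.6,55],[0,0,0,0,0,0,55],[0,0,0,0,0,0,55]])

```text
t: 14.55
tool_pos: [0.4548, -0.1636, 0.1838]
orientation: [3.142, -0.0, 0.0]
force: [0.1, -0.5, 0.8]
opening: 0.055
gripper_force: 0.0
```

```bash
python3 - <<'E'
from h import *
s=read_state();print(s['t'],s['tool_pos'],s['force'],s['dq'].round(3) if hasattr(s['dq'],'round') else s['dq']);a=read_camera('wrist');flt(a);save('w3',a['frame'])
E
```

```text
14.55 [ 0.45482394 -0.16359867  0.18377733] [ 0.11879311 -0.50713718  0.76171204] [-0.     0.019  0.025  0.    -0.002 -0.   ]
or [278.9 204.6] [262 187  35  35 947] top z 0.0571 med [ 0.4548 -0.1638  0.0559] circ [ 0.4544 -0.1638] 0.0147
or [501.2 405.3] [ 474  391   56   29 1157] top z 0.2872 med [ 0.4752 -0.2051  0.2854] circ [ 0.4754 -0.205 ] 0.0047
```

View pics/w3.png

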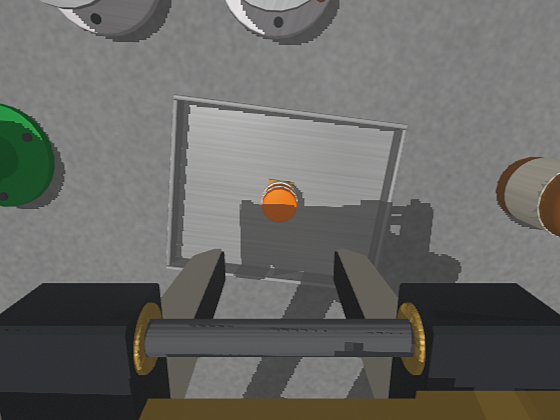

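The filter stands upright in the tray at (279,205), and the gripper is clear of it.

```bash
python3 -c "
from plant import close_job;print(close_job())"
```

```text
the job is handed in; nothing more can be done
None
```

The orange filter was released with its sleeve pressed fully down and sprung back up, then set upright in the steel tray; both blue filters were left plugged in, and the job was handed in at about 14.6 s.

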